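# Stopper a flask and hold its retaining bar's hinge lined up for the pin

## Task

Set the tapered stopper fully home in the neck of the flask and let go of it. Then pick up the loose retaining bar and bring its hinge knuckle down between the two knuckles on the post, with the bar level above the stopper, so that the three knuckle holes line up and the hinge pin could be pushed straight through. Finish still holding the bar there in the gripper, clear of the stopper, and leave the pin, the vial and the amber bottle where they are.

Things in the scene. Friction and masses are not known exactly. Their poses are not given: they have to be found in the camera images.
- station: fixed aluminium plate 180 x 90 x 10 mm carrying a white flask and a grey hinge post. Origin: centre of its underside; x from flask to post, y along the hinge axis, z up. Flask axis at x = -50 mm, body radius 36 mm. Post x 42 to 70 mm, 60 mm wide, top at z = 108 mm; on its flask side a steel leaf (x 38 to 42 mm) that ends above the post in two knuckles, 24 mm apart
- neck_rim (a point): centre of the flask's mouth, level with the rim, 85 mm above the worktop; axes as the station's. The neck is 42 mm outside, a straight hole of 34 mm diameter inside, 31 mm deep
- fixed_bore (a point): midpoint on the axis of the two fixed knuckles, 132 mm above the worktop; axes as the station's. Each knuckle is a tube of 24 mm outside, 14 mm bore diameter, 18 mm long in y. The 24 mm gap between them is open from above and toward the flask and empty down to 22 mm below this point, so nothing there carries the bar
- stopper: grey tapered stopper, 54 mm tall, 50 g, standing on its narrow end on the worktop. Origin: centre of that end's underside, z up. Plug 25 mm in diameter at the bottom growing to 31 mm at z = 26 mm, then a flange of 41 mm (z 26 to 30 mm), then a round grip of 26 mm up to z = 54 mm
- stopper_flange (a point): centre of the flange's underside, 26 mm above the stopper's origin; it comes to rest on the neck's rim when the stopper is home, the stopper's top being then 113 mm above the worktop
- bar: loose steel bar (the other hinge leaf), 160 g, lying level on its knuckle and pad. Origin: at worktop level under the middle of its grip rib; x toward the knuckle, z up. Bar 16 mm wide, z 8 to 16 mm, x -61 to 41 mm; upright rib 34 (x) x 16 (y) mm, z 16 to 50 mm, flush with the bar's sides; round rubber pad of 24 mm diameter under the far end
- bar_bore (a point): centre of the bar's knuckle hole, at (50, 0, 12) mm in the bar's frame; y along the bore. The knuckle is a tube 20 mm long, 24 mm outside, 14 mm bore diameter
- bar_pad (a point): centre of the rubber pad's underside, at (-50, 0, 0) mm in the bar's frame; it belongs above the stopper, and with the holes in line its underside is 7 mm above the top of the seated stopper
- hinge_pin: L-shaped steel hinge pin of 10 mm diameter, shank 90 mm, bent leg 30 mm, lying flat on the worktop in front of the station; a bystander. Origin under the middle of the shank, x along it
- vial: small capped vial, 22 x 50 mm, standing; a bystander. Origin: centre of its underside
- amber_bottle: amber bottle with black cap, 48 x 92 mm, standing; a bystander. Origin: centre of its underside
Things that resemble listed ones, but are neither listed nor needed, are in the scene too. Of the things that look like the stopper, take the one that is farthest to the robot's right at the start.

How it is judged:
On the way:
1. the stopper sits home in the neck, let go (horizontal distance between stopper_flange and neck_rim below 0.004 m and z of stopper_flange in the frame of neck_rim between -0.002 and 0.002 m and angle between stopper's own z axis and vertical below 0.07 rad and contact force between the fingers and stopper below 0.05 N), for 0.2 s.
At the end, for the whole second after the job is handed in: Stopper home (flange within 2 mm of the rim, centred to 4 mm, upright to 0.07 rad) and let go; bar gripped (over 2 N) and still, its hole within 3 mm of the fixed bore in x, y and z, bores parallel to 0.07 rad, bar level to 0.09 rad, pad within 12 mm over the stopper, not touching it (all of step 1 and x of bar_bore in the frame of fixed_bore between -0.003 and 0.003 m and y of bar_bore in the frame of fixed_bore between -0.003 and 0.003 m and z of bar_bore in the frame of fixed_bore between -0.003 and 0.003 m and angle between the y axis of bar and the y axis of station, either way round below 0.07 rad and angle between bar's own z axis and vertical below 0.09 rad and horizontal distance between bar_pad and neck_rim below 0.012 m and contact force between bar and stopper below 0.1 N and contact force between the fingers and bar above 2 N and linear speed of bar below 0.03 m/s); the arm keeps its last pose, push and grip.
It fails at once if the hinge pin is disturbed (moved more than 25 mm) (distance of hinge_pin from where it was at the start of the episode above 0.025 m).
It fails at once if the vial is disturbed (moved more than 25 mm) (distance of vial from where it was at the start of the episode above 0.025 m).
It fails at once if the amber bottle is disturbed (moved more than 25 mm) (distance of amber_bottle from where it was at the start of the episode above 0.025 m).
It also fails if it takes over 61 s, if anything falls off the work surface, if the arm or the gripper's body presses on something with over 40 N, if the wrist force passes 120 N, or if a joint passes its speed limit or range.

## Robot

A 6-joint arm with a two-finger parallel gripper is mounted at the origin on a cart in front of the work surface, level with it; the furniture and walls round the work are solid. World frame = base frame: x ahead of the robot, y to its left, z up, the work surface at z = 0. Lengths are in m, angles in rad, forces in N, time in s.
With the tool pointing down it reaches from about 0.325 to 0.85 m from the base axis. Payload 15.5 kg.
Tool frame: the origin (TCP) lies midway between the tips of the shut fingers; the grasp point (between the pads) lies 19 mm behind it; z points along the fingers, y is the line along which they close (so a half turn about z gives the same grasp; the last joint's range is limited). The gripper opens to 91 mm and grips with 3 to 60 N. Pads are 32 mm wide; open, the fingers measure 118 mm over their backs; the gripper's body (76 mm by 178 mm) begins 60 mm behind the grasp point.
Start: joints at [-1.27, 0.494, 1.345, -0, 1.302, -0.096], TCP at [0.242, -0.576, 0.214] pointing down, gripper open.
Joint ranges: [-2.91, 2.91], [-0.82, 2.16], [0.22, 2.67], [-1.22, 4.37], [0.12, 2.79], [-3.08, 3.08]. Speed limits (rad/s): [1.89, 1.89, 2.57, 3.01, 3.01, 3.01].

## Interface

Orientations are given as a unit quaternion [x, y, z, w].
In Python, from rig import sense, grab_frame, order gives the robot as it stands. The module is installed in compiled form; this text tells all that it offers.
- The arm moves only by the tool drive_tool, never from a script. Its argument "rows" is a list of rows, each an object with "offset": the shift along the world's x, y, z as a fraction of full scale, a list of three; "twist": the turn, a rotation vector about the world's x, y, z as a fraction of full scale, a list of three; "gripper": the opening, from 0 (shut) to 1 (fully open). A call has exactly 5 rows; each row shifts and turns the commanded pose from where the row before left it; what a row does not reach is not made up. Full scale, the value 1, is 0.25 m for a shift and 60 degrees for a turn. A row lasts 1/10 s, in which the tool goes at most 50 mm and 8.59 degrees, less where a joint would pass 70% of its speed; a pose out of reach is approached as far as the arm can. A call with a number of a shift or a turn outside -1 to 1 is refused whole. A call with a gripper value outside its range is refused whole. The fingers move at their own pace and stop on an object; the grip force is fixed at half the most. Time passes only in rows, so rows that do not move let the fingers close, or fill a call up. It gives the time, the measured TCP pose, the force, the opening and the grip force at its end, in the units of the state.
- sense(): the state, without advancing time (a new reading comes with each control period).
- grab_frame(name): name is "scene" or "side" or "wrist"; returns a dict with "frame" (480x640x3 uint8, red, green, blue), "intrinsics" (3x3 intrinsics, pixels), "rvec" (rotation vector, rad) and "tvec" (3), from world to camera coordinates, as OpenCV has them. Camera axes: x right, y down, z forward; pixel columns grow to the right and rows downward; lengths in m; the calibration is good to about 2 mm. A picture is of the moment at which its call begins. There is no depth.
- order.sign_off(): hands the job in; it is judged then, once.
The state is a dict: "time_s": time; "joint_pos": joint angles; "qd": joint speeds; "effort": joint torques, N m; "tool_pos": TCP position; "eef_rot": TCP orientation; "wrist_force": force on the tool from outside, world axes, zero at the start; "ft_torque": the same for the moment, N m; "opening": finger opening in m; "grip_force": force on a finger pad.
Only numpy, scipy, OpenCV 4.12 (cv2) and the standard library are available. Lean on these libraries where they do the work, as an engineer would, in place of code of your own. Each camera call takes 0.05 s, during which the arm holds its last target. There are 200 camera calls.

## Working session

There is one attempt and no reset: what is moved stays moved. The work goes in short steps, Python scripts to look and compute and a tool call to move; the robot and the scene stay as the last step left them, time stands still between calls to the robot, and variables do not carry over. Pictures are saved under pics/ and viewed, at most 10 in all, crops included, and the job is handed in when it is done.

Besides the shell and the picture viewer there is one more tool, called after "Request:" as name(argument=value, ...) on one line, values as JSON. drive_tool: Moves the arm, as the interface text tells. Its arguments: {"type":"object","properties":{"rows":{"type":"array","items":{"type":"object","properties":{"offset":{"type":"array","items":{"type":"number","minimum":-1,"maximum":1}},"twist":{"type":"array","items":{"type":"number","minimum":-1,"maximum":1}},"gripper":{"type":"number"}}}}},"required":["rows"]}

```bash
mkdir -p pics; cat > h.py <<'E'
import numpy as np, cv2
from rig import sense, grab_frame, order
def load(n):
    d=grab_frame(n); f=d["frame"]; np.savez(f"pics/{n}.npz",**{k:np.array(v) for k,v in d.items()}); return d
def ray(d,u,v):
    R=cv2.Rodrigues(np.array(d["rvec"],float))[0]; t=np.array(d["tvec"],float).ravel()
    K=np.array(d["intrinsics"],float)
    r=R.T@np.linalg.inv(K)@np.array([u,v,1.]); return -R.T@t, r/np.linalg.norm(r)
def plane(d,u,v,z):
    c,r=ray(d,u,v); return c+r*(z-c[2])/r[2]
def tri(obs):
    A=np.zeros((3,3));b=np.zeros(3)
    for d,u,v in obs:
        c,r=ray(d,u,v);P=np.eye(3)-np.outer(r,r);A+=P;b+=P@c
    return np.linalg.solve(A,b)
def proj(d,p):
    return cv2.projectPoints(np.array(p,float).reshape(-1,1,3),np.array(d["rvec"],float),np.array(d["tvec"],float),np.array(d["intrinsics"],float),None)[0].reshape(-1,2)
E
python3 - <<'E'
from h import *
np.set_printoptions(precision=4,suppress=True)
s=sense();print(s)
for n in("scene","side"):
    d=load(n);cv2.imwrite(f"pics/{n}0.png",d["frame"][...,::-1]);print(n,ray(d,320,240))
E
```

```text
{'time_s': 0.0, 'joint_pos': array([-1.2695,  0.4942,  1.3461, -0.    ,  1.3025, -0.0955]), 'qd': array([-0.0003,  0.0008,  0.0015,  0.0007,  0.0009, -0.0006]), 'effort': array([  0.0016, -87.8803, -38.1857,   0.0709,   0.0532,  -0.    ]), 'tool_pos': array([ 0.2414, -0.5761,  0.2133]), 'eef_rot': array([ 0.9804,  0.1971, -0.0001, -0.0006]), 'wrist_force': array([ 0.3549, -0.6297, -0.177 ]), 'ft_torque': array([-0.0409,  0.0021, -0.0016]), 'grip_force': 0.0, 'opening': 0.09091339623057813}
scene (array([0.2158, 0.7341, 0.6508]), array([ 0.3551, -0.734 , -0.5789]))
side (array([0.3163, 0.8751, 0.8989]), array([ 0.184 , -0.7245, -0.6643]))
```

View pics/scene0.png

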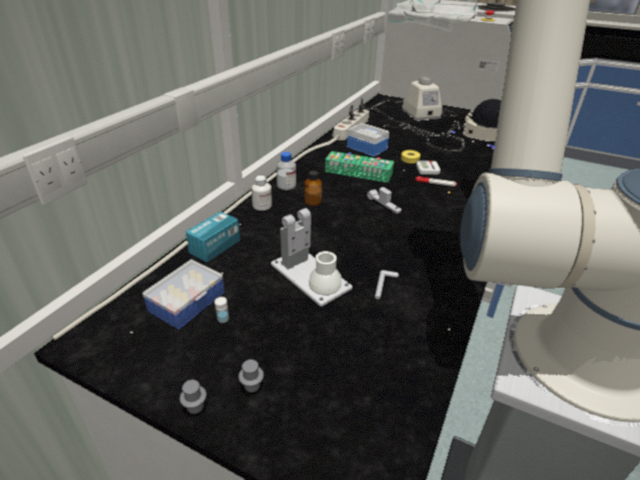

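View pics/side0.png

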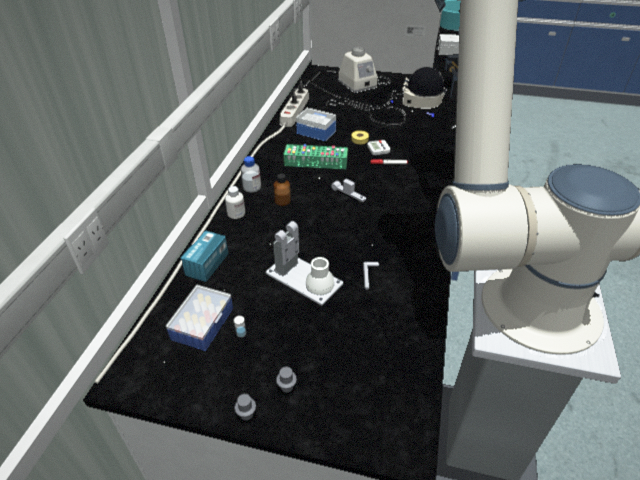

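The scene view shows two stoppers at about (251,376) and (193,397), the station with its flask mouth at (325,260), and the bar at (384,200). The side view shows the stoppers at (286,379) and (245,406), the mouth at (319,265), and the bar at (349,190).

```bash
python3 - <<'E'
from h import *
np.set_printoptions(precision=3,suppress=True)
L={n:dict(np.load(f"pics/{n}.npz")) for n in("scene","side")}
a,b=L["scene"],L["side"]
for nm,p,q,z in [("stopA",(251,367),(286,372),.054),("stopB",(193,387),(245,399),.054),("rim",(325,258),(319,264),.085),("ribtop",(386,192),(348,183),.05),("vial",(221,300),(239,320),.05),("amber",(313,175),(282,179),.092)]:
    print(nm,plane(a,*p,z),plane(b,*q,z),tri([(a,*p),(b,*q)]))
def crop(d,u,v,w,h): return cv2.resize(d["frame"][v:v+h,u:u+w,::-1],(400,300),interpolation=cv2.INTER_CUBIC)
cv2.imwrite("pics/c1.png",np.vstack([np.hstack([crop(a,260,200,120,90)*1,crop(b,250,215,120,90)]),np.hstack([crop(a,350,175,64,48),crop(b,320,165,64,48)])]))
E
```

```text
stopA [0.519 0.354 0.054] [0.52  0.353 0.054] [0.52  0.352 0.051]
stopB [0.577 0.429 0.054] [0.578 0.428 0.054] [0.578 0.428 0.053]
rim [0.525 0.069 0.085] [0.523 0.071 0.085] [0.522 0.076 0.09 ]
ribtop [ 0.528 -0.319  0.05 ] [ 0.532 -0.319  0.05 ] [ 0.535 -0.339  0.037]
vial [0.663 0.245 0.05 ] [0.66  0.249 0.05 ] [0.657 0.252 0.057]
amber [ 0.713 -0.238  0.092] [ 0.71  -0.234  0.092] [ 0.705 -0.223  0.1  ]
```

View pics/c1.png

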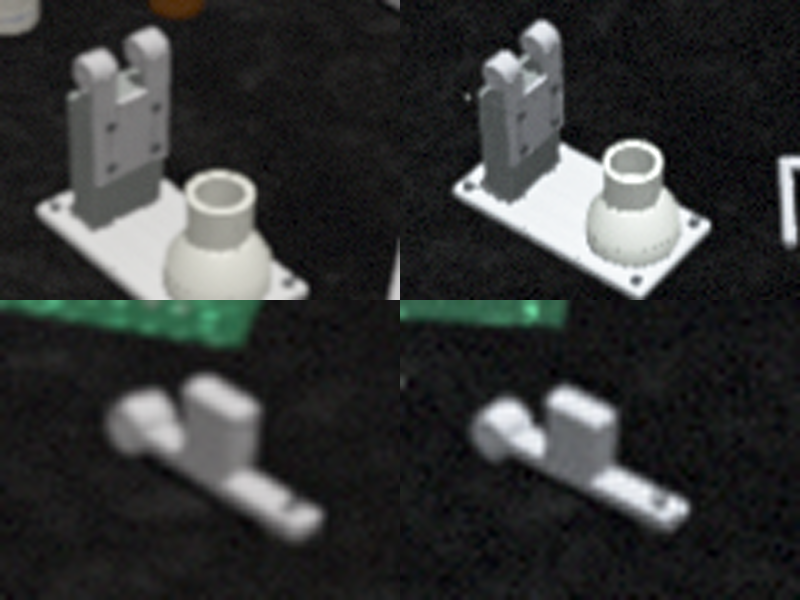

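The crops show the station with its knuckle tops at scene (288,218) and (304,212), and the bar with its knuckle at the far-left end. Stopper A (y=0.353) is the one farther right, so I'm moving.

Request:
drive_tool(rows=[{"offset": [0.14, 0.14, 0.02], "twist": [0, 0, 0], "gripper": 1}, {"offset": [0.14, 0.14, 0.02], "twist": [0, 0, 0], "gripper": 1}, {"offset": [0.14, 0.14, 0.02], "twist": [0, 0, 0], "gripper": 1}, {"offset": [0.14, 0.14, 0.02], "twist": [0, 0, 0], "gripper": 1}, {"offset": [0.14, 0.14, 0.02], "twist": [0, 0, 0], "gripper": 1}])

```text
time_s: 0.6
tool_pos: [0.4175, -0.3997, 0.2389]
eef_rot: [0.98, 0.197, -0.0, -0.0]
wrist_force: [0.5, 0.7, 0.5]
opening: 0.0911
grip_force: 0.0
```

```bash
python3 - <<'E'
from h import *
np.set_printoptions(precision=4,suppress=True)
s=sense();print(s["tool_pos"],s["eef_rot"],s["joint_pos"])
d=load("wrist");cv2.imwrite("pics/w1.png",d["frame"][...,::-1]);print(ray(d,320,240),d["intrinsics"])
a=dict(np.load("pics/scene.npz"))
print(proj(d,[[.53,-.32,.05],[0.52,.35,.05]]))
# coarse station axis from plate corners / knuckle tops
print(plane(a,288.5,218,.144),plane(a,304.4,212,.144))
E
```

```text
[ 0.4175 -0.3997  0.2389] [ 0.9804  0.197  -0.0001 -0.0002] [-0.8669  0.4039  1.4298  0.      1.3082  0.3073]
(array([ 0.4791, -0.3732,  0.4087]), array([-0.2251, -0.1041, -0.9688])) [[404.8019   0.     316.4846]
 [  0.     404.8019 237.1102]
 [  0.       0.       1.    ]]
[[ 280.5371   51.6829]
 [-654.4274 -351.1573]]
[0.6209 0.052  0.144 ] [0.603  0.0149 0.144 ]
```

View pics/w1.png

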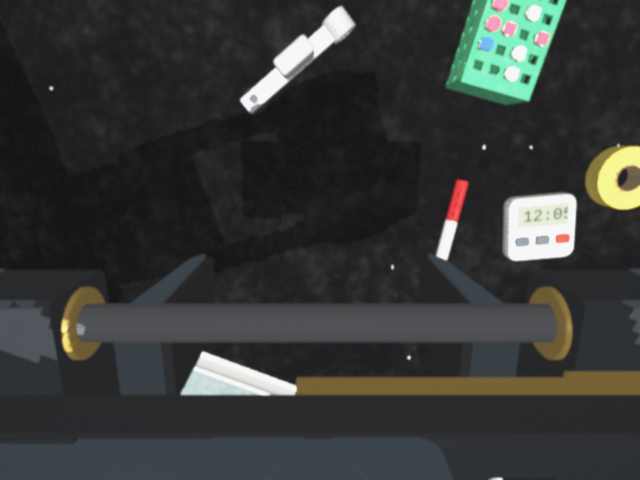

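The wrist view shows the bar with its pad end at (252,103) and knuckle at (340,22), clear of other things. Next I go over the station, turning to its axis (about -24°).

Request:
drive_tool(rows=[{"offset": [0.036, 0.19, 0.01], "twist": [0, 0, -0.078], "gripper": 1}, {"offset": [0.036, 0.19, 0.01], "twist": [0, 0, -0.078], "gripper": 1}, {"offset": [0.036, 0.19, 0.01], "twist": [0, 0, -0.078], "gripper": 1}, {"offset": [0.036, 0.19, 0.01], "twist": [0, 0, -0.078], "gripper": 1}, {"offset": [0.036, 0.19, 0.01], "twist": [0, 0, -0.078], "gripper": 1}])

```text
time_s: 1.15
tool_pos: [0.4614, -0.1621, 0.2514]
eef_rot: [1.0, -0.008, -0.0, -0.0]
wrist_force: [1.2, -0.1, -0.2]
opening: 0.0911
grip_force: 0.0
```

Request:
drive_tool(rows=[{"offset": [0.036, 0.19, 0.01], "twist": [0, 0, -0.078], "gripper": 1}, {"offset": [0.036, 0.19, 0.01], "twist": [0, 0, -0.078], "gripper": 1}, {"offset": [0.036, 0.19, 0.01], "twist": [0, 0, -0.078], "gripper": 1}, {"offset": [0.036, 0.19, 0.01], "twist": [0, 0, -0.078], "gripper": 1}, {"offset": [0.036, 0.19, 0.01], "twist": [0, 0, -0.078], "gripper": 1}])

```text
time_s: 1.65
tool_pos: [0.5064, 0.0756, 0.2639]
eef_rot: [0.978, -0.21, -0.0, 0.0]
wrist_force: [0.2, -0.7, -0.3]
opening: 0.0911
grip_force: 0.0
```

```bash
cp pics/wrist.npz pics/wbar.npz; python3 - <<'E'
from h import *
np.set_printoptions(precision=4,suppress=True)
s=sense();print(s["tool_pos"],s["eef_rot"],s["joint_pos"])
d=load("wrist");cv2.imwrite("pics/w2.png",d["frame"][...,::-1])
b=dict(np.load("pics/wbar.npz")); print("bar pad,knuckle",plane(b,252,103,.016),plane(b,340,22,.024))
E
cp pics/wrist.npz pics/wst.npz
```

```text
[0.5064 0.0756 0.2639] [ 0.9777 -0.2101 -0.0001  0.    ] [ 0.0315  0.2844  1.5466 -0.      1.3108  2.0256]
bar pad,knuckle [ 0.4838 -0.3067  0.016 ] [ 0.5757 -0.3549  0.024 ]
```

View pics/w2.png

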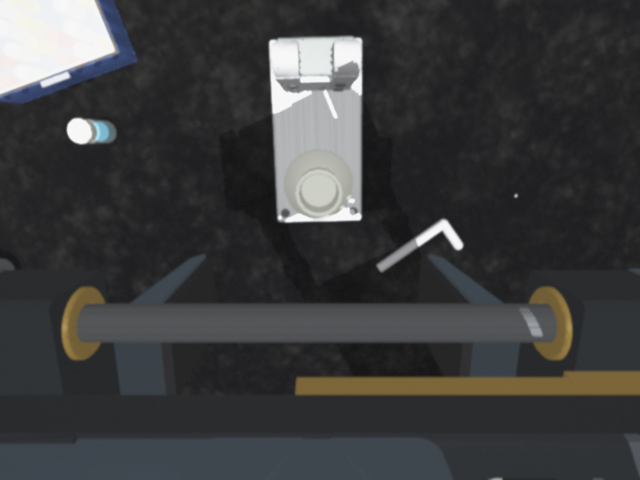

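The station stands nearly upright in the image: knuckles at about (287,62) and (347,62), rim circle about (319,190). I'll zoom in for accurate edges.

```bash
python3 - <<'E'
from h import *
d=dict(np.load("pics/wst.npz")); im=d["frame"][...,::-1]
c=cv2.resize(im[30:225,250:390],None,fx=3,fy=3,interpolation=cv2.INTER_CUBIC)
g=cv2.LUT(c,np.clip(((np.arange(256)-70)/185.)**1.5*255 if 0 else np.interp(np.arange(256),[0,120,255],[0,40,255]),0,255).astype(np.uint8))
for k in range(0,585,60): cv2.putText(g,str(30+k//3),(0,k+5),0,.4,(0,255,255),1); cv2.line(g,(0,k),(12,k),(0,255,255),1)
for k in range(0,420,60): cv2.putText(g,str(250+k//3),(k,583),0,.4,(0,255,255),1);cv2.line(g,(k,570),(k,560),(0,255,255),1)
cv2.imwrite("pics/w2z.png",g)
E
```

```text
(no output)
```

View pics/w2z.png

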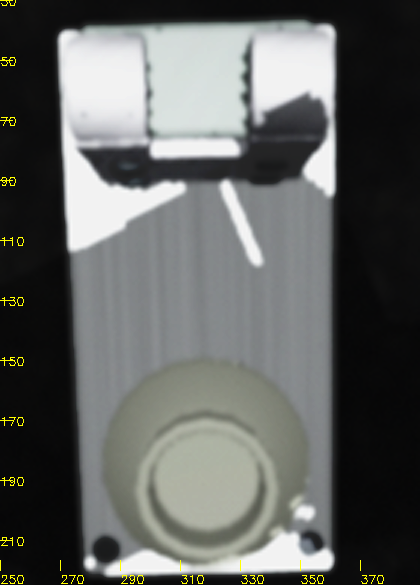

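The zoom shows the rim centred at about (318.8,193). The knuckle pair spans u 270.7–361, with the gap at 299–334 and its centre at about u=316.2.

```bash
python3 - <<'E'
from h import *
np.set_printoptions(precision=4,suppress=True)
d=dict(np.load("pics/wst.npz"))
Z=lambda x,y:(250+x/3,30+y/3)
rim=plane(d,318.8,193,.085)
kl=plane(d,*Z(62,60),.137);kr=plane(d,*Z(333,60),.137)
gl=plane(d,*Z(148,60),.140);gr=plane(d,*Z(251,60),.140)
print("rim",rim,"kn",kl,kr,np.linalg.norm(kl-kr),"gap",np.linalg.norm(gl-gr),(kl+kr)/2,(gl+gr)/2)
for e in[(kl,kr),(gl,gr)]:
    v=e[0]-e[1];print("yaw y->x",np.degrees(np.arctan2(-v[0],v[1])) )
m=(kl+kr+gl+gr)/4
# plate corners z=.01 : bottom-left (85,572), bottom-right(332,568)
pl=plane(d,*Z(85,570),.01);pr=plane(d,*Z(333,568),.01);print("plate",np.linalg.norm(pl-pr),(pl+pr)/2)
v=pl-pr;print(np.degrees(np.arctan2(-v[0],v[1])))
yaw=np.arctan2(*(m-rim)[[1,0]]);print("yaw rim->kn",np.degrees(yaw),np.linalg.norm((m-rim)[:2]))
for yw in(yaw,):
    x=np.array([np.cos(yw),np.sin(yw),0]);y=np.array([-x[1],x[0],0]);z=np.array([0,0,1.])
    P=lambda X,Y,Zz:rim+(X+.05)*x+Y*y+(Zz-.085)*z
    pts=[P(.05,.03,.144),P(.05,-.03,.144),P(.05,.012,.144),P(.05,-.012,.144),P(.062,.02,.132),P(.038,.02,.132),P(.07,.03,.108),P(.07,-.03,.108),P(-.09,.045,.01),P(-.09,-.045,.01)]
    print((proj(d,pts)-[250,30])*3); print("fixed",P(.05,0,.132))
E
```

```text
rim [0.5233 0.0657 0.085 ] kn [0.6319 0.0531 0.137 ] [ 0.6068 -0.0027  0.137 ] 0.061204522224353984 gap 0.023027074225570106 [0.6194 0.0252 0.137 ] [0.6187 0.025  0.14  ]
yaw y->x -24.21509917506156
yaw y->x -24.215099175061667
plate 0.08820620213513172 [0.4874 0.0802 0.01  ]
-23.756721370563344
yaw rim->kn -22.98376339813996 0.1039607541674824
[[ 63.298   77.344 ]
 [334.6122  71.0499]
 [144.633   75.4571]
 [253.1587  72.9395]
 [110.1878  29.8871]
 [114.2308 141.8417]
 [ 75.193   18.1228]
 [319.1287  12.4087]
 [ 81.0394 575.2944]
 [333.8532 569.9126]]
fixed [0.6154 0.0266 0.132 ]
```

Request:
drive_tool(rows=[{"offset": [-0.029, 0.175, 0], "twist": [0, 0, 0.008], "gripper": 1}, {"offset": [-0.029, 0.175, 0], "twist": [0, 0, 0], "gripper": 1}, {"offset": [-0.029, 0.175, 0], "twist": [0, 0, 0], "gripper": 1}, {"offset": [-0.029, 0.175, 0], "twist": [0, 0, 0], "gripper": 1}, {"offset": [-0.029, 0.175, 0], "twist": [0, 0, 0], "gripper": 1}])

```text
time_s: 2.2
tool_pos: [0.4696, 0.2939, 0.2637]
eef_rot: [0.979, -0.204, -0.0, 0.0]
wrist_force: [1.3, -1.2, -0.0]
opening: 0.0916
grip_force: 0.0
```

Request:
drive_tool(rows=[{"offset": [-0.029, 0.175, -0.04], "twist": [0, 0, 0], "gripper": 1}, {"offset": [-0.029, 0.175, -0.04], "twist": [0, 0, 0], "gripper": 1}, {"offset": [0, 0, -0.1], "twist": [0, 0, 0], "gripper": 1}, {"offset": [0, 0, -0.1], "twist": [0, 0, 0], "gripper": 1}, {"offset": [0, 0, 0], "twist": [0, 0, 0], "gripper": 1}])

```text
time_s: 2.7
tool_pos: [0.454, 0.3789, 0.1908]
eef_rot: [0.979, -0.204, -0.002, 0.002]
wrist_force: [0.2, -0.0, 0.1]
opening: 0.0911
grip_force: 0.0
```

```bash
python3 - <<'E'
from h import *
np.set_printoptions(precision=4,suppress=True)
s=sense();print(s["tool_pos"],s["eef_rot"],s["joint_pos"])
d=load("wrist");cv2.imwrite("pics/w3.png",d["frame"][...,::-1])
print(proj(d,[[.52,.353,.054],[.52,.353,0],[.577,.428,.054]]))
E
```

```text
[0.454  0.3789 0.1908] [ 0.979  -0.204  -0.002   0.0021] [ 0.5945  0.4721  1.4555 -0.      1.22    2.5762]
[[311.9918 130.2566]
 [312.3248 131.0436]
 [184.2788  98.008 ]]
```

View pics/w3.png

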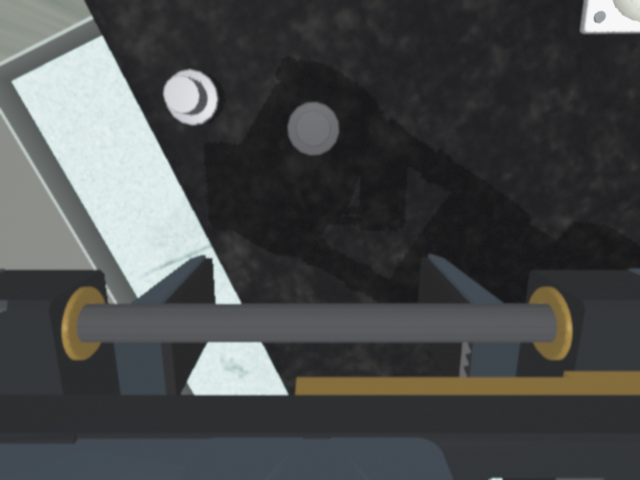

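Stopper A is seen at (313,128), directly under the camera ray, so it is at (0.521,0.3516). Stopper B is at (190,97).

Request:
drive_tool(rows=[{"offset": [0.067, -0.027, -0.1], "twist": [0, 0, 0], "gripper": 1}, {"offset": [0.067, -0.027, -0.1], "twist": [0, 0, 0], "gripper": 1}, {"offset": [0.067, -0.027, -0.1], "twist": [0, 0, 0], "gripper": 1}, {"offset": [0.067, -0.027, -0.1], "twist": [0, 0, 0], "gripper": 1}, {"offset": [0, 0, 0], "twist": [0, 0, 0], "gripper": 1}])

```text
time_s: 3.25
tool_pos: [0.5241, 0.3512, 0.0924]
eef_rot: [0.979, -0.205, -0.001, 0.001]
wrist_force: [-0.3, 0.7, 0.6]
opening: 0.0911
grip_force: 0.0
```

Request:
drive_tool(rows=[{"offset": [-0.006, 0, -0.07], "twist": [0, 0, 0], "gripper": 1}, {"offset": [-0.006, 0, -0.07], "twist": [0, 0, 0], "gripper": 1}, {"offset": [0, 0, -0.06], "twist": [0, 0, 0], "gripper": 1}, {"offset": [0, 0, -0.032], "twist": [0, 0, 0], "gripper": 1}, {"offset": [0, 0, 0], "twist": [0, 0, 0], "gripper": 1}])

```text
time_s: 3.75
tool_pos: [0.5196, 0.3528, 0.0357]
eef_rot: [0.979, -0.204, -0.0, 0.0]
wrist_force: [-0.6, 0.5, 0.6]
opening: 0.0909
grip_force: 0.0
```

Request:
drive_tool(rows=[{"offset": [0.005, -0.004, -0.006], "twist": [0, 0, 0], "gripper": 1}, {"offset": [0, 0, 0], "twist": [0, 0, 0], "gripper": 0}, {"offset": [0, 0, 0], "twist": [0, 0, 0], "gripper": 0}, {"offset": [0, 0, 0], "twist": [0, 0, 0], "gripper": 0}, {"offset": [0, 0, 0], "twist": [0, 0, 0], "gripper": 0}])

```text
time_s: 4.25
tool_pos: [0.5211, 0.3518, 0.0347]
eef_rot: [0.979, -0.204, 0.0, -0.0]
wrist_force: [0.5, 0.4, -0.1]
opening: 0.0621
grip_force: 0.0
```

Request:
drive_tool(rows=[{"offset": [0, 0, 0], "twist": [0, 0, 0], "gripper": 0}, {"offset": [0, 0, 0], "twist": [0, 0, 0], "gripper": 0}, {"offset": [0, 0, 0], "twist": [0, 0, 0], "gripper": 0}, {"offset": [0, 0, 0], "twist": [0, 0, 0], "gripper": 0}, {"offset": [0, 0, 0], "twist": [0, 0, 0], "gripper": 0}])

```text
time_s: 4.75
tool_pos: [0.521, 0.3518, 0.0344]
eef_rot: [0.979, -0.204, -0.0, 0.0]
wrist_force: [-0.1, -0.1, -0.2]
opening: 0.0243
grip_force: 30.0
```

Request:
drive_tool(rows=[{"offset": [0, 0, 0.1], "twist": [0, 0, 0], "gripper": 0}, {"offset": [0, 0, 0.15], "twist": [0, 0, 0], "gripper": 0}, {"offset": [0, 0, 0.17], "twist": [0, 0, 0], "gripper": 0}, {"offset": [0, 0, 0.17], "twist": [0, 0, 0], "gripper": 0}, {"offset": [0, -0.04, 0.12], "twist": [0, 0, 0], "gripper": 0}])

```text
time_s: 5.25
tool_pos: [0.5215, 0.3427, 0.2149]
eef_rot: [0.979, -0.204, 0.001, -0.001]
wrist_force: [0.9, 0.6, -0.7]
opening: 0.0242
grip_force: 30.0
```

Request:
drive_tool(rows=[{"offset": [0.001, -0.14, 0], "twist": [0, 0, 0], "gripper": 0}, {"offset": [0.001, -0.14, 0], "twist": [0, 0, 0], "gripper": 0}, {"offset": [0.001, -0.14, 0], "twist": [0, 0, 0], "gripper": 0}, {"offset": [0.001, -0.14, 0], "twist": [0, 0, 0], "gripper": 0}, {"offset": [0.001, -0.14, 0], "twist": [0, 0, 0], "gripper": 0}])

```text
time_s: 5.75
tool_pos: [0.522, 0.1654, 0.212]
eef_rot: [0.979, -0.204, 0.0, 0.0]
wrist_force: [0.3, 0.2, -0.6]
opening: 0.0241
grip_force: 30.0
```

Request:
drive_tool(rows=[{"offset": [0.001, -0.14, 0], "twist": [0, 0, 0], "gripper": 0}, {"offset": [0.001, -0.12, 0], "twist": [0, 0, 0], "gripper": 0}, {"offset": [0.001, -0.1, 0], "twist": [0, 0, 0], "gripper": 0}, {"offset": [0.001, -0.05, 0], "twist": [0, 0, 0], "gripper": 0}, {"offset": [0, 0, 0], "twist": [0, 0, 0], "gripper": 0}])

```text
time_s: 6.25
tool_pos: [0.5233, 0.0632, 0.2119]
eef_rot: [0.979, -0.205, -0.0, 0.0]
wrist_force: [-1.0, 0.9, 0.0]
opening: 0.0244
grip_force: 30.0
```

```bash
python3 - <<'E'
from h import *
np.set_printoptions(precision=4,suppress=True)
s=sense();print(s["tool_pos"],s["eef_rot"],s["opening"],s["grip_force"])
a=load("scene");b=load("side");d=load("wrist")
for n,x in(("scene",a),("side",b)):
    print(n,proj(x,[s["tool_pos"]-[0,0,.0344],s["tool_pos"]-[0,0,.0084],[.5233,.0657,.085]]))
c=lambda x,u,v:cv2.resize(x["frame"][v:v+150,u:u+200,::-1],(400,300),interpolation=cv2.INTER_CUBIC)
cv2.imwrite("pics/m1.png",np.vstack([np.hstack([c(a,230,140),c(b,220,150)]),np.hstack([c(d,210,0),c(d,210,150)])]))
E
```

```text
[0.5233 0.0632 0.2119] [ 0.9787 -0.2053 -0.      0.0001] 0.024437595700968467 29.998633861541748
scene [[328.4284 219.1986]
 [328.8929 207.8435]
 [326.392  257.2548]]
side [[319.568  232.2507]
 [319.5194 223.3304]
 [319.4898 262.5605]]
```

View pics/m1.png

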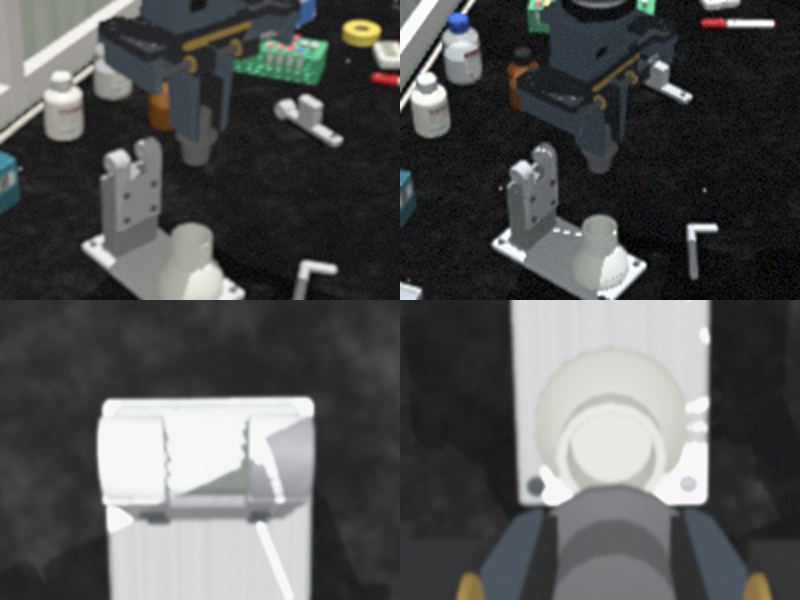

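The stopper hangs upright between the fingers, above the mouth. The wrist view shows the rim at about (314.5,227) and the knuckle pair centred at u≈313.

```bash
python3 - <<'E'
from h import *
np.set_printoptions(precision=4,suppress=True)
d=dict(np.load("pics/wrist.npz"))
print(plane(d,314.5,227,.085), proj(d,[[.5233,.0657,.085],[.6149,.0255,.132]]))
u=np.array([.9157,-.4019,0]);w=np.array([.4019,.9157,0])
m=(plane(d,210+98/2,70,.137)+plane(d,210+314/2,70,.137))/2
print(m,(m-[.5233,.0657,0])@w)
f=np.array([.6149,.0255,.132]);print(proj(d,[f+.012*u,f-.012*u]))
E
```

```text
[0.5247 0.0659 0.085 ] [[315.4957 228.6243]
 [315.6013  77.9369]]
[0.6187 0.0254 0.137 ] 0.001468229354020821
[[315.638   55.5844]
 [315.5656  99.7455]]
```

Request:
drive_tool(rows=[{"offset": [0.003, 0.012, -0.07], "twist": [0, 0, 0], "gripper": 0}, {"offset": [0, 0, -0.1], "twist": [0, 0, 0], "gripper": 0}, {"offset": [0, 0, -0.1], "twist": [0, 0, 0], "gripper": 0}, {"offset": [0, 0, -0.05], "twist": [0, 0, 0], "gripper": 0}, {"offset": [0, 0, 0], "twist": [0, 0, 0], "gripper": 0}])

```text
time_s: 6.9
tool_pos: [0.523, 0.0684, 0.1304]
eef_rot: [0.979, -0.204, -0.002, 0.0]
wrist_force: [0.1, 0.6, 0.0]
opening: 0.0245
grip_force: 30.0
```

Request:
drive_tool(rows=[{"offset": [0.004, -0.008, 0], "twist": [0, 0, 0], "gripper": 0}, {"offset": [0, 0, 0], "twist": [0, 0, 0], "gripper": 0}, {"offset": [0, 0, -0.03], "twist": [0, 0, 0], "gripper": 0}, {"offset": [0, 0, -0.03], "twist": [0, 0, 0], "gripper": 0}, {"offset": [0, 0, 0], "twist": [0, 0, 0], "gripper": 0}])

```text
time_s: 7.4
tool_pos: [0.5244, 0.0653, 0.116]
eef_rot: [0.979, -0.204, -0.001, 0.0]
wrist_force: [0.0, 0.1, -0.1]
opening: 0.0244
grip_force: 30.0
```

Inside the neck with no contact. Continuing down.

Request:
drive_tool(rows=[{"offset": [0, 0.003, -0.03], "twist": [0, 0, 0], "gripper": 0}, {"offset": [0, 0, -0.03], "twist": [0, 0, 0], "gripper": 0}, {"offset": [0, 0, -0.02], "twist": [0, 0, 0], "gripper": 0}, {"offset": [0, 0, 0], "twist": [0, 0, 0], "gripper": 0}, {"offset": [0, 0, 0], "twist": [0, 0, 0], "gripper": 0}])

```text
time_s: 7.9
tool_pos: [0.5247, 0.0661, 0.0967]
eef_rot: [0.979, -0.204, -0.0, 0.0]
wrist_force: [-1.9, 0.2, -1.4]
opening: 0.0246
grip_force: 30.0
```

Request:
drive_tool(rows=[{"offset": [-0.004, 0, -0.006], "twist": [0, 0, 0], "gripper": 0}, {"offset": [0, 0, -0.006], "twist": [0, 0, 0], "gripper": 0}, {"offset": [0, 0, -0.004], "twist": [0, 0, 0], "gripper": 0}, {"offset": [0, 0, 0], "twist": [0, 0, 0], "gripper": 0}, {"offset": [0, 0, 0], "twist": [0, 0, 0], "gripper": 0}])

```text
time_s: 8.4
tool_pos: [0.5241, 0.0661, 0.0935]
eef_rot: [0.979, -0.204, 0.0, -0.0]
wrist_force: [-4.6, 0.5, 11.0]
opening: 0.0243
grip_force: 30.0
```

Request:
drive_tool(rows=[{"offset": [-0.003, 0, 0.002], "twist": [0, 0, 0], "gripper": 0}, {"offset": [0, 0, 0], "twist": [0, 0, 0], "gripper": 0.4}, {"offset": [0, 0, 0], "twist": [0, 0, 0], "gripper": 0.6}, {"offset": [0, 0, 0], "twist": [0, 0, 0], "gripper": 0.6}, {"offset": [0, 0, 0], "twist": [0, 0, 0], "gripper": 0.6}])

```text
time_s: 8.9
tool_pos: [0.5233, 0.0661, 0.0934]
eef_rot: [0.979, -0.204, -0.0, -0.0]
wrist_force: [-0.3, 0.2, -0.3]
opening: 0.0532
grip_force: 0.0
```

Request:
drive_tool(rows=[{"offset": [0, 0, 0.04], "twist": [0, 0, 0], "gripper": 0.7}, {"offset": [0, 0, 0.1], "twist": [0, 0, 0], "gripper": 0.9}, {"offset": [0, 0, 0.15], "twist": [0, 0, 0], "gripper": 1}, {"offset": [0, 0, 0.15], "twist": [0, 0, 0], "gripper": 1}, {"offset": [-0.04, -0.08, 0.15], "twist": [0, 0, 0], "gripper": 1}])

```text
time_s: 9.4
tool_pos: [0.5137, 0.0471, 0.2432]
eef_rot: [0.979, -0.204, 0.001, -0.0]
wrist_force: [0.5, -0.1, 0.5]
opening: 0.0901
grip_force: 0.0
```

```bash
python3 - <<'E'
from h import *
np.set_printoptions(precision=4,suppress=True)
s=sense();print(s["tool_pos"],s["eef_rot"],s["opening"])
a=load("scene");b=load("side");d=load("wrist");np.savez("pics/wseat.npz",**d)
R=np.array([.524,.0662,.085])
for n,x in(("scene",a),("side",b),("wrist",d)): print(n,proj(x,[R,R+[0,0,.028],[.6155,.0269,.132]]))
c=lambda x,u,v,w,h:cv2.resize(x["frame"][v:v+h,u:u+w,::-1],(400,300),interpolation=cv2.INTER_CUBIC)
w=cv2.resize(d["frame"][40:280,160:480,::-1],(400,300))
cv2.imwrite("pics/m2.png",np.hstack([np.vstack([c(a,280,220,80,60),c(b,270,225,80,60)]),np.vstack([w,c(d,240,0,160,120)])]))
E
```

```text
[0.5137 0.0471 0.2432] [ 0.9791 -0.2036  0.0005 -0.0004] 0.09013291011181829
scene [[325.9838 257.2856]
 [326.4125 246.4191]
 [296.6069 217.8345]]
side [[319.1512 262.6542]
 [319.0948 254.0307]
 [286.0147 231.049 ]]
wrist [[288.9225 220.5933]
 [286.4359 227.6693]
 [280.8454  87.0026]]
```

View pics/m2.png

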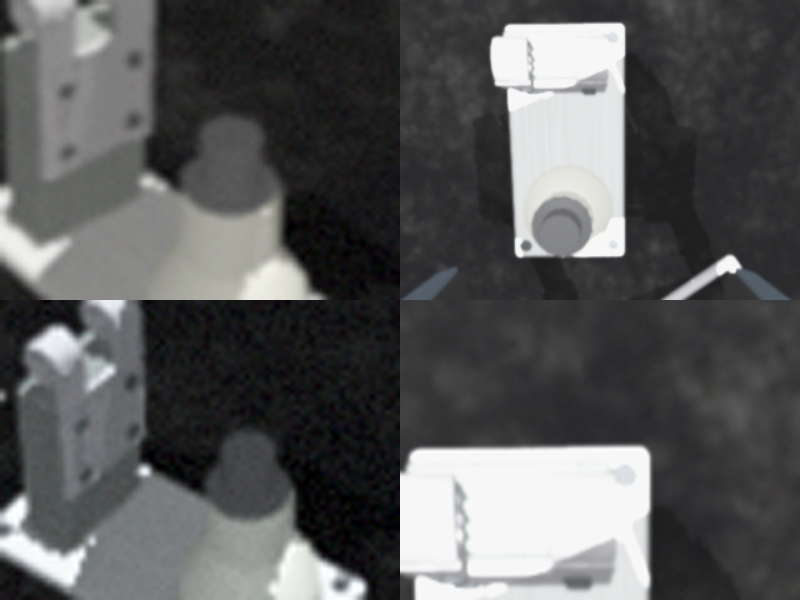

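The flange rests flat on the rim, upright and let go, as both outside views and the wrist view at (284,222) show. Now to the bar.

Request:
drive_tool(rows=[{"offset": [-0.023, -0.17, 0], "twist": [0, 0, -0.014], "gripper": 1}, {"offset": [-0.023, -0.17, 0], "twist": [0, 0, -0.014], "gripper": 1}, {"offset": [-0.023, -0.17, 0], "twist": [0, 0, -0.014], "gripper": 1}, {"offset": [-0.023, -0.17, 0], "twist": [0, 0, -0.014], "gripper": 1}, {"offset": [-0.023, -0.17, 0], "twist": [0, 0, -0.014], "gripper": 1}])

```text
time_s: 10.05
tool_pos: [0.4838, -0.1677, 0.2405]
eef_rot: [0.971, -0.24, -0.001, -0.0]
wrist_force: [1.5, -0.5, 0.7]
opening: 0.0909
grip_force: 0.0
```

Request:
drive_tool(rows=[{"offset": [-0.023, -0.17, -0.04], "twist": [0, 0, 0], "gripper": 1}, {"offset": [-0.023, -0.17, -0.04], "twist": [0, 0, 0], "gripper": 1}, {"offset": [-0.023, -0.17, -0.04], "twist": [0, 0, 0], "gripper": 1}, {"offset": [0, 0, -0.04], "twist": [0, 0, 0], "gripper": 1}, {"offset": [0, 0, 0], "twist": [0, 0, 0], "gripper": 1}])

```text
time_s: 10.55
tool_pos: [0.4662, -0.2938, 0.1991]
eef_rot: [0.971, -0.241, -0.002, -0.001]
wrist_force: [-0.9, 0.1, 0.8]
opening: 0.0912
grip_force: 0.0
```

```bash
python3 - <<'E'
from h import *
np.set_printoptions(precision=4,suppress=True)
s=sense();print(s["tool_pos"],s["eef_rot"],s["opening"])
d=load("wrist");np.savez("pics/wb2.npz",**d)
g=cv2.cvtColor(d["frame"],cv2.COLOR_RGB2GRAY);hsv=cv2.cvtColor(d["frame"],cv2.COLOR_RGB2HSV)
m=((g>90)&(hsv[...,1]<70)).astype(np.uint8)*255; m[260:]=0
n,l,st,c=cv2.connectedComponentsWithStats(m)
print(proj(d,[[.4838,-.3067,.016],[.5757,-.3549,.024],[.53,-.33,.05]]))
for i in range(1,n):
    if st[i,4]>150:
        cn=cv2.findContours((l==i).astype(np.uint8),0,2)[0][0]; print(i,st[i],c[i],cv2.minAreaRect(cn))
E
```

```text
[ 0.4662 -0.2938  0.1991] [ 0.9705 -0.241  -0.0016 -0.0009] 0.09120075703818038
[[320.2424 189.2294]
 [320.2205  59.4431]
 [319.4827 126.9936]]
1 [   0    0   93   70 3161] [37.1743 27.4034] ((45.99999237060547, 34.49999237060547), (91.99998474121094, 68.99998474121094), 0.0)
2 [   67     0   473   260 41220] [309.3011 111.6149] ((303.0, 129.5), (259.0, 472.0), 90.0)
4 [408   0  34  19 435] [424.6161   7.3931] ((424.5, 9.0), (18.0, 33.0), 90.0)
10 [  513     0   127   260 15749] [591.5503 140.7769] ((590.1670532226562, 128.57363891601562), (119.51974487304688, 271.88348388671875), 12.067769050598145)
19 [432  16  34  34 604] [449.1738  32.3013] ((448.300048828125, 31.899988174438477), (25.298219680786133, 38.57978057861328), 71.56504821777344)
27 [471  28  36  31 455] [487.7055  46.1055] ((488.2000427246094, 47.899993896484375), (31.304948806762695, 29.06888198852539), 63.43495178222656)
49 [    0    60   102   200 11460] [ 38.362  172.0255] ((50.5, 159.5), (101.0, 199.0), 0.0)
50 [ 63  60  19  27 260] [72.8385 73.6038] ((73.37735748291016, 73.32075500488281), (23.076570510864258, 17
[... 172 characters left out ...]
989974975586)
107 [ 105  167   77   93 2521] [141.8489 224.8338] ((133.87478637695312, 222.44601440429688), (104.73468017578125, 61.88566970825195), 62.417972564697266)
108 [140 171  29  44 317] [155.0379 190.9243] ((155.61538696289062, 192.07691955566406), (16.086305618286133, 46.04011917114258), 33.6900634765625)
118 [628 209  12  25 153] [635.1765 223.3987] ((633.5, 221.0), (24.0, 11.0), 90.0)
120 [ 76 221  33  33 365] [ 89.9507 238.737 ] ((95.02999877929688, 239.29002380371094), (32.381717681884766, 26.626373291015625), 34.695152282714844)
121 [ 257  223   78   37 1508] [303.5046 241.2009] ((294.8990478515625, 241.616943359375), (76.76390838623047, 34.58614730834961), 3.2396998405456543)
```

```bash
python3 - <<'E'
from h import *
d=dict(np.load("pics/wb2.npz"))
g=cv2.GaussianBlur(cv2.cvtColor(d["frame"],cv2.COLOR_RGB2GRAY),(3,3),0)[25:215,265:375]
t,m=cv2.threshold(g,0,255,cv2.THRESH_OTSU);print(t,m.mean(),np.percentile(g,[5,50,95]))
for r in range(0,190,6):
    x=np.flatnonzero(m[r]);print(25+r,(x.min()+265,x.max()+265,len(x)) if len(x) else '-',end=' ')
w=cv2.resize(g,None,fx=3,fy=3,interpolation=cv2.INTER_CUBIC);mm=cv2.resize(m,None,fx=3,fy=3)
cv2.imwrite("pics/b3.png",np.hstack([w,mm]))
E
```

```text
159.0 42.58133971291866 [ 59.  85. 247.]
25 - 31 - 37 - 43 - 49 (np.int64(305), np.int64(332), 28) 55 (np.int64(305), np.int64(332), 28) 61 (np.int64(305), np.int64(332), 28) 67 (np.int64(305), np.int64(332), 28) 73 (np.int64(305), np.int64(331), 27) 79 (np.int64(307), np.int64(329), 23) 85 (np.int64(307), np.int64(329), 23) 91 (np.int64(307), np.int64(329), 23) 97 (np.int64(307), np.int64(329), 23) 103 (np.int64(307), np.int64(329), 23) 109 (np.int64(307), np.int64(329), 23) 115 (np.int64(307), np.int64(329), 23) 121 (np.int64(307), np.int64(329), 23) 127 (np.int64(307), np.int64(329), 23) 133 (np.int64(307), np.int64(329), 23) 139 (np.int64(307), np.int64(328), 22) 145 (np.int64(308), np.int64(328), 21) 151 (np.int64(308), np.int64(328), 21) 157 (np.int64(308), np.int64(327), 20) 163 (np.int64(308), np.int64(327), 20) 169 (np.int64(308), np.int64(327), 20) 175 (np.int64(308), np.int64(327), 20) 181 (np.int64(308), np.int64(327), 20) 187 (np.int64(308), np.int64(327), 20) 193 (np.int64(308), np.int64(327), 20) 199 - 205 - 211 -
```

```bash
python3 - <<'E'
from h import *
np.set_printoptions(precision=4,suppress=True)
d=dict(np.load("pics/wb2.npz"))
g=cv2.GaussianBlur(cv2.cvtColor(d["frame"],cv2.COLOR_RGB2GRAY),(3,3),0)[25:215,265:375]
t,m=cv2.threshold(g,0,255,cv2.THRESH_OTSU)
r=np.flatnonzero(m[:,53]);print("rows",r.min()+25,r.max()+25)
wid=(m>0).sum(1);print("knuckle rows",[i+25 for i in range(190) if wid[i]>=26][::30],max(i+25 for i in range(190) if wid[i]>=26))
k=plane(d,318.5,62,.014);p=plane(d,317.6,185,.016)
v=(k-p)[:2];yaw=np.arctan2(v[1],v[0]);print("yaw",np.degrees(yaw))
x=np.array([np.cos(yaw),np.sin(yaw),0])
e=plane(d,317.6,r.max()+25.5,.016)   # end edge top, bar x=-61
o=e+.061*x;o[2]=0;print("origin from end",o)
for X in[(.062,.012),(.038,.012),(.05,.024),(-.061,.016),(-.017,.05),(.017,.05)]:print(X,proj(d,[o+X[0]*x+[0,0,X[1]]]))
q=sense()["eef_rot"];from scipy.spatial.transform import Rotation as R
print("tool x",R.from_quat(q).as_matrix()[:,0],np.degrees(2*np.arctan2(q[1],q[0])),"delta",o-sense()["tool_pos"])
gray=cv2.cvtColor(d["frame"],cv2.COLOR_RGB2GRAY)[40:200,318].astype(int);print(gray)
E
```

```text
rows 46 198
knuckle rows [47, 77] 77
yaw -28.237992015181604
origin from end [ 0.5314 -0.3297  0.    ]
(0.062, 0.012) [[318.7073  47.4423]]
(0.038, 0.012) [[318.4736  78.8994]]
(0.05, 0.024) [[318.6588  60.6922]]
(-0.061, 0.016) [[317.6 198.5]]
(-0.017, 0.05) [[318.1201 148.3819]]
(0.017, 0.05) [[318.4698 101.9129]]
tool x [ 0.8845 -0.4666 -0.0026] -27.814277408880955 delta [ 0.0647 -0.0366 -0.2   ]
[ 86  86  86  86  90 131 231 247 247 247 247 247 247 247 247 247 247 247
 247 247 247 247 247 247 247 247 247 247 247 247 247 247 247 247 247 247
 247 247 247 247 247 247 247 247 247 247 247 247 247 247 247 247 247 247
 247 247 247 247 247 247 247 247 247 247 247 247 247 247 247 247 247 247
 247 247 247 247 247 247 247 247 247 247 247 247 247 247 247 247 247 247
 247 247 247 247 247 247 247 247 247 247 247 247 247 247 247 247 247 247
 247 247 247 247 247 247 247 247 247 247 247 247 247 247 247 247 247 247
 247 247 247 247 247 247 247 247 247 247 247 247 247 247 247 238 215 199
 196 195 192 194 212 238 247 247 247 247 247 247 247 239 168  87]
```

Request:
drive_tool(rows=[{"offset": [0.066, -0.036, -0.12], "twist": [0, 0, -0.006], "gripper": 1}, {"offset": [0.066, -0.036, -0.12], "twist": [0, 0, 0], "gripper": 1}, {"offset": [0.066, -0.036, -0.12], "twist": [0, 0, 0], "gripper": 1}, {"offset": [0.064, -0.036, -0.12], "twist": [0, 0, 0], "gripper": 1}, {"offset": [0, 0, 0], "twist": [0, 0, 0], "gripper": 1}])

```text
time_s: 11.1
tool_pos: [0.5333, -0.3282, 0.0777]
eef_rot: [0.97, -0.242, -0.002, -0.001]
wrist_force: [-0.6, 0.1, -0.6]
opening: 0.0913
grip_force: 0.0
```

Request:
drive_tool(rows=[{"offset": [-0.006, -0.007, -0.07], "twist": [0, 0, 0], "gripper": 1}, {"offset": [0, 0, -0.08], "twist": [0, 0, 0], "gripper": 1}, {"offset": [0, 0, -0.07], "twist": [0, 0, 0], "gripper": 1}, {"offset": [0, 0, -0.025], "twist": [0, 0, 0], "gripper": 1}, {"offset": [0, 0, 0], "twist": [0, 0, 0], "gripper": 1}])

```text
time_s: 11.6
tool_pos: [0.5313, -0.3308, 0.0201]
eef_rot: [0.97, -0.243, -0.0, -0.0]
wrist_force: [-0.1, -1.4, -0.3]
opening: 0.0914
grip_force: 0.0
```

Request:
drive_tool(rows=[{"offset": [0.002, 0.003, -0.013], "twist": [0, 0, 0], "gripper": 1}, {"offset": [0, 0, 0], "twist": [0, 0, 0], "gripper": 0}, {"offset": [0, 0, 0], "twist": [0, 0, 0], "gripper": 0}, {"offset": [0, 0, 0], "twist": [0, 0, 0], "gripper": 0}, {"offset": [0, 0, 0], "twist": [0, 0, 0], "gripper": 0}])

```text
time_s: 12.1
tool_pos: [0.5319, -0.3311, 0.0167]
eef_rot: [0.97, -0.243, 0.0, 0.0]
wrist_force: [-0.5, -0.7, -0.5]
opening: 0.0622
grip_force: 0.0
```

Request:
drive_tool(rows=[{"offset": [0, 0, 0], "twist": [0, 0, 0], "gripper": 0}, {"offset": [0, 0, 0], "twist": [0, 0, 0], "gripper": 0}, {"offset": [0, 0, 0], "twist": [0, 0, 0], "gripper": 0}, {"offset": [0, 0, 0], "twist": [0, 0, 0], "gripper": 0}, {"offset": [0, 0, 0], "twist": [0, 0, 0], "gripper": 0}])

```text
time_s: 12.6
tool_pos: [0.5317, -0.3309, 0.0164]
eef_rot: [0.97, -0.243, -0.0, -0.0]
wrist_force: [1.1, 0.5, -0.4]
opening: 0.0224
grip_force: 0.0
```

Request:
drive_tool(rows=[{"offset": [0, 0, 0], "twist": [0, 0, 0], "gripper": 0}, {"offset": [0, 0, 0], "twist": [0, 0, 0], "gripper": 0}, {"offset": [0, 0, 0], "twist": [0, 0, 0], "gripper": 0}, {"offset": [0, 0, 0], "twist": [0, 0, 0], "gripper": 0}, {"offset": [0, 0, 0], "twist": [0, 0, 0], "gripper": 0}])

```text
time_s: 13.1
tool_pos: [0.5318, -0.3309, 0.0164]
eef_rot: [0.97, -0.243, -0.0, -0.0]
wrist_force: [-0.8, 0.7, -0.2]
opening: 0.016
grip_force: 30.0
```

Request:
drive_tool(rows=[{"offset": [0, 0, 0.08], "twist": [0, 0, 0], "gripper": 0}, {"offset": [0, 0, 0.16], "twist": [0, 0, 0], "gripper": 0}, {"offset": [0, 0, 0.18], "twist": [0, 0, 0], "gripper": 0}, {"offset": [0, 0, 0.18], "twist": [0, 0, 0], "gripper": 0}, {"offset": [0, 0, 0.18], "twist": [0, 0, 0], "gripper": 0}])

```text
time_s: 13.6
tool_pos: [0.5314, -0.3307, 0.2132]
eef_rot: [0.97, -0.243, -0.0, -0.0]
wrist_force: [1.2, -0.1, -2.7]
opening: 0.0158
grip_force: 30.0
```

Request:
drive_tool(rows=[{"offset": [0.015, 0.1, 0], "twist": [0, 0, 0.012], "gripper": 0}, {"offset": [0.015, 0.15, 0], "twist": [0, 0, 0.012], "gripper": 0}, {"offset": [0.015, 0.15, 0], "twist": [0, 0, 0.012], "gripper": 0}, {"offset": [0.015, 0.15, 0], "twist": [0, 0, 0.012], "gripper": 0}, {"offset": [0.015, 0.15, 0], "twist": [0, 0, 0.012], "gripper": 0}])

```text
time_s: 14.1
tool_pos: [0.5503, -0.1545, 0.2113]
eef_rot: [0.977, -0.212, -0.0, -0.0]
wrist_force: [0.4, 0.6, -1.2]
opening: 0.0157
grip_force: 30.0
```

Request:
drive_tool(rows=[{"offset": [0.015, 0.15, 0], "twist": [0, 0, 0.012], "gripper": 0}, {"offset": [0.015, 0.15, 0], "twist": [0, 0, 0], "gripper": 0}, {"offset": [0.015, 0.15, 0], "twist": [0, 0, 0], "gripper": 0}, {"offset": [0.015, 0.15, 0], "twist": [0, 0, 0], "gripper": 0}, {"offset": [0.015, 0.15, 0], "twist": [0, 0, 0], "gripper": 0}])

```text
time_s: 14.6
tool_pos: [0.5691, 0.0331, 0.2114]
eef_rot: [0.978, -0.206, -0.0, 0.0]
wrist_force: [0.8, 0.6, -1.9]
opening: 0.016
grip_force: 30.0
```

Request:
drive_tool(rows=[{"offset": [0.001, 0.028, -0.03], "twist": [0, 0, 0], "gripper": 0}, {"offset": [0.001, 0.028, -0.03], "twist": [0, 0, 0], "gripper": 0}, {"offset": [0, 0, -0.03], "twist": [0, 0, 0], "gripper": 0}, {"offset": [0, 0, -0.03], "twist": [0, 0, 0], "gripper": 0}, {"offset": [0, 0, 0], "twist": [0, 0, 0], "gripper": 0}])

```text
time_s: 15.1
tool_pos: [0.5691, 0.0445, 0.1801]
eef_rot: [0.978, -0.207, -0.001, 0.0]
wrist_force: [0.0, 0.1, -1.3]
opening: 0.0158
grip_force: 30.0
```

```bash
python3 - <<'E'
from h import *
from scipy.spatial.transform import Rotation as R
np.set_printoptions(precision=4,suppress=True)
s=sense();T=s["tool_pos"];M=R.from_quat(s["eef_rot"]).as_matrix();print(T,M[:,0],s["eef_rot"])
d=load("wrist");np.savez("pics/wh.npz",**d);a=load("scene");np.savez("pics/ah.npz",**a);b=load("side");np.savez("pics/bh.npz",**b)
B=lambda X,Y,Z:T+X*M[:,0]-Y*M[:,1]+[0,0,Z-.0164]
x=np.array([.9157,-.4019,0]);y=np.array([.4019,.9157,0]);f=np.array([.6155,.0269,.132])
F=lambda X,Y,Z:f+X*x+Y*y+[0,0,Z]
print("bar pred: knuckle L/R at z12, far/near",proj(d,[B(.05,.01,.014),B(.05,-.01,.014),B(.062,0,.012),B(.038,0,.012)]))
print("fix pred L,R outer, gapL,gapR, far, near",proj(d,[F(0,.03,.01),F(0,-.03,.01),F(0,.012,.01),F(0,-.012,.01),F(.012,.02,0),F(-.012,.02,0)]))
g=cv2.cvtColor(d["frame"],cv2.COLOR_RGB2GRAY)
u0,v0=proj(d,[F(0,0,0)])[0].astype(int);print(u0,v0)
w=lambda im,u,v,W,H:cv2.resize(im["frame"][max(v,0):max(v,0)+H,u:u+W,::-1],(400,300),interpolation=cv2.INTER_CUBIC)
ua,va=proj(a,[f])[0].astype(int);ub,vb=proj(b,[f])[0].astype(int);print(ua,va,ub,vb)
cv2.imwrite("pics/hover.png",np.vstack([np.hstack([w(d,220,20,200,150),w(d,220,130,200,150)]),np.hstack([w(a,ua-50,va-50,120,90),w(b,ub-50,vb-50,120,90)])]))
E
```

```text
[0.5691 0.0445 0.1801] [ 0.9143 -0.405  -0.0019] [ 0.9783 -0.207  -0.001   0.0003]
bar pred: knuckle L/R at z12, far/near [[293.0059 177.2885]
 [340.3106 177.3158]
 [316.671  148.1147]
 [316.6309 204.6228]]
fix pred L,R outer, gapL,gapR, far, near [[252.27   171.3898]
 [370.3078 171.0387]
 [287.6861 171.2844]
 [334.9012 171.144 ]
 [273.2789 146.6474]
 [274.5551 192.2221]]
311 169
296 217 286 231
```

View pics/hover.png

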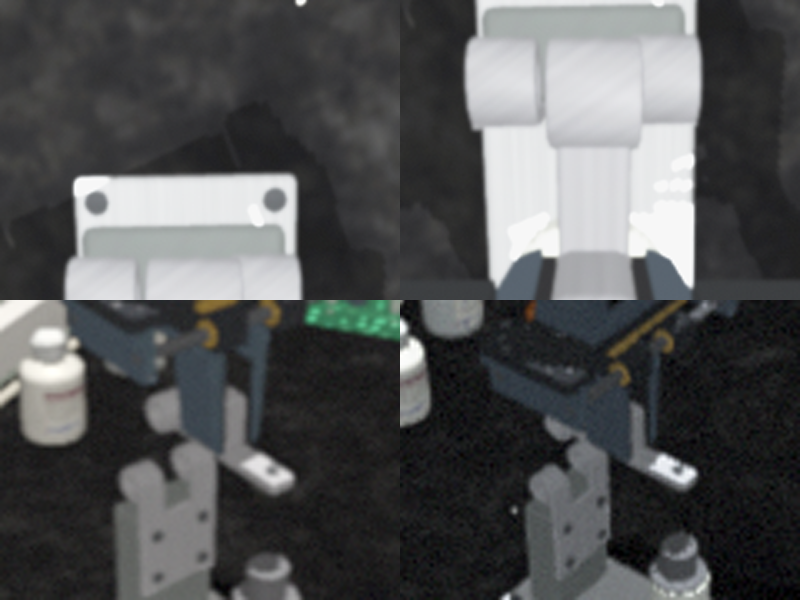

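Hover view, in full-frame wrist pixels: the fixed knuckle pair spans u 253–370, v 148–194, and the bar knuckle spans u 293–340. The bar must shift about 3 mm toward +y, and the bore is about 1 mm nearer the flask than I predicted.

Request:
drive_tool(rows=[{"offset": [-0.002, 0.012, 0], "twist": [0, 0, 0], "gripper": 0}, {"offset": [0, 0, 0], "twist": [0, 0, 0], "gripper": 0}, {"offset": [0, 0, 0], "twist": [0, 0, 0], "gripper": 0}, {"offset": [0, 0, 0], "twist": [0, 0, 0], "gripper": 0}, {"offset": [0, 0, 0], "twist": [0, 0, 0], "gripper": 0}])

```text
time_s: 15.75
tool_pos: [0.5693, 0.0486, 0.1815]
eef_rot: [0.978, -0.206, 0.0, -0.0]
wrist_force: [-0.5, 0.5, -0.8]
opening: 0.0157
grip_force: 30.0
```

```bash
cat > chk.py <<'E'
from h import *
from scipy.spatial.transform import Rotation as R
np.set_printoptions(precision=4,suppress=True)
s=sense();T=s["tool_pos"];M=R.from_quat(s["eef_rot"]).as_matrix();print(T,M[:,0],s["wrist_force"])
d=load("wrist")
B=lambda X,Y,Z:T+X*M[:,0]-Y*M[:,1]+[0,0,Z-.0164]
x=np.array([.9157,-.4019,0]);y=np.array([.4019,.9157,0]);f=np.array([.6144,.0274,.132])
F=lambda X,Y,Z:f+X*x+Y*y+[0,0,Z]
print("bar L,R,far,near",proj(d,[B(.05,.01,.014),B(.05,-.01,.014),B(.062,0,.012),B(.038,0,.012)]).round(1).tolist())
print("fix",proj(d,[F(0,.03,.01),F(0,-.03,.01),F(0,.012,.01),F(0,-.012,.01),F(.012,.02,0),F(-.012,.02,0)]).round(1).tolist())
e=(f-.05*x-T);print("tool delta needed",e)
g=cv2.cvtColor(d["frame"],cv2.COLOR_RGB2GRAY).astype(int)
v=int(proj(d,[F(-.002,0,.01)])[0][1]);r=g[v-2:v+3].mean(0).astype(int)
print("row",v);print([(u,r[u]) for u in range(240,384,1)] if 0 else r[240:384])
for u in(265,316,358):print("col",u,g[130:215,u-1:u+2].mean(1).astype(int))
E
python3 chk.py
```

```text
[0.5693 0.0486 0.1815] [ 0.9148 -0.4038  0.0001] [-0.4895  0.5081 -0.7873]
bar L,R,far,near [[292.9, 177.3], [340.2, 177.3], [316.6, 148.1], [316.5, 204.6]]
fix [[260.2, 170.8], [377.5, 170.6], [295.4, 170.7], [342.3, 170.6], [280.9, 146.3], [281.9, 191.6]]
tool delta needed [-0.0007 -0.0011 -0.0495]
row 174
[ 46  46  46  45  43  42  41  41  42  42  41  42  42  43  43  43  44  43
  44  59 108 164 197 208 211 211 211 211 211 211 211 211 212 211 211 211
 211 212 213 213 214 214 214 215 216 216 217 218 218 218 217 212 201 204
 212 215 216 217 218 218 218 219 219 219 219 220 220 221 221 221 222 222
 222 223 222 223 223 223 224 225 225 225 225 225 224 224 223 223 222 222
 222 223 223 224 224 225 225 225 224 221 212 191 182 190 201 207 209 209
 209 209 209 209 209 209 209 209 209 209 209 210 211 211 211 212 212 213
 213 213 214 214 214 214 214 214 214 211 191 142  83  47  40  41  41  41]
col 265 [223 223 222 221 220 220 219 217 217 216 215 214 214 213 210 203 193 190
 196 200 203 203 205 208 211 214 215 216 216 216 215 215 214 213 213 214
 215 215 215 214 214 213 214 213 212 209 207 205 20
[... 156 characters left out ...]
 [197 171 164 167 170 172 172 173 172 172 172 172 171 171 171 171 172 172
 175 181 188 195 201 204 205 206 206 208 209 211 213 214 215 216 217 217
 218 219 220 221 223 223 223 223 223 223 224 224 225 224 222 220 217 216
 214 214 214 214 214 213 212 210 208 206 204 202 200 198 194 190 187 183
 184 194 208 216 218 218 218 218 218 218 218 218 218]
col 358 [185 174 174 172 173 172 172 172 172 172 172 172 171 173 176 183 191 198
 202 203 204 204 205 206 207 209 212 214 216 216 217 217 218 219 220 220
 220 219 219 218 217 215 213 211 209 208 207 205 203 201 200 197 193 189
 184 181 177 177 189 212 226 232 233 233 233 233 233 233 233 233 233 233
 233 233 233 233 233 233 233 236 241 244 244 244 241]
```

Request:
drive_tool(rows=[{"offset": [-0.001, -0.005, 0], "twist": [0, 0, 0], "gripper": 0}, {"offset": [0, 0, -0.03], "twist": [0, 0, 0], "gripper": 0}, {"offset": [0, 0, -0.03], "twist": [0, 0, 0], "gripper": 0}, {"offset": [0, 0, 0], "twist": [0, 0, 0], "gripper": 0}, {"offset": [0, 0, 0], "twist": [0, 0, 0], "gripper": 0}])

```text
time_s: 16.3
tool_pos: [0.5688, 0.0473, 0.166]
eef_rot: [0.978, -0.206, -0.0, 0.0]
wrist_force: [0.8, 0.2, -1.0]
opening: 0.0158
grip_force: 30.0
```

Request:
drive_tool(rows=[{"offset": [0, 0, -0.02], "twist": [0, 0, 0], "gripper": 0}, {"offset": [0, 0, -0.02], "twist": [0, 0, 0], "gripper": 0}, {"offset": [0, 0, -0.02], "twist": [0, 0, 0], "gripper": 0}, {"offset": [0, 0, 0], "twist": [0, 0, 0], "gripper": 0}, {"offset": [0, 0, 0], "twist": [0, 0, 0], "gripper": 0}])

```text
time_s: 16.8
tool_pos: [0.569, 0.0473, 0.1513]
eef_rot: [0.978, -0.206, -0.0, 0.0]
wrist_force: [0.7, -0.2, -1.1]
opening: 0.0161
grip_force: 30.0
```

Request:
drive_tool(rows=[{"offset": [0, 0, -0.02], "twist": [0, 0, 0], "gripper": 0}, {"offset": [0, 0, -0.02], "twist": [0, 0, 0], "gripper": 0}, {"offset": [0, 0, -0.019], "twist": [0, 0, 0], "gripper": 0}, {"offset": [0, 0, 0], "twist": [0, 0, 0], "gripper": 0}, {"offset": [0, 0, 0], "twist": [0, 0, 0], "gripper": 0}])

```text
time_s: 17.3
tool_pos: [0.569, 0.0473, 0.1365]
eef_rot: [0.978, -0.206, -0.0, 0.0]
wrist_force: [0.4, -0.1, -1.9]
opening: 0.0157
grip_force: 30.0
```

```bash
python3 chk.py
```

```text
[0.569  0.0473 0.1365] [ 0.9148 -0.404  -0.0004] [ 0.3966 -0.0961 -1.8745]
bar L,R,far,near [[293.0, 177.3], [340.3, 177.3], [316.7, 148.1], [316.6, 204.6]]
fix [[242.1, 180.3], [390.6, 180.1], [286.6, 180.2], [346.0, 180.1], [268.7, 149.2], [270.4, 205.6]]
tool delta needed [-0.0004  0.0002 -0.0045]
row 185
[ 48  63 112 174 214 224 226 227 227 226 227 227 227 226 227 227 227 227
 227 226 226 226 226 227 227 228 228 228 229 229 229 230 230 230 231 232
 231 232 232 232 232 232 232 232 231 224 213 207 211 199 181 177 193 215
 225 228 229 229 229 229 229 229 230 230 230 230 231 230 230 230 229 229
 228 229 229 229 230 231 231 232 232 233 233 234 234 234 234 234 234 235
 235 235 235 236 236 236 236 236 236 233 222 196 180 186 199 204 205 215
 222 224 225 225 225 225 225 225 225 225 225 225 225 225 225 225 225 225
 225 226 226 226 226 227 227 227 227 227 228 228 229 229 229 229 228 228]
col 265 [204 181 181 184 187 189 191 192 192 192 192 192 192 192 192 192 192 193
 196 203 211 216 219 220 220 220 220 221 222 223 225 226 227 229 229 230
 230 231 233 234 235 236 236 236 236 235 235 235 23
[... 156 characters left out ...]
 [185 182 186 188 191 193 193 193 193 193 192 192 193 192 192 193 193 193
 196 203 211 216 220 223 224 224 224 225 226 227 228 229 231 232 232 233
 233 234 235 236 237 237 237 237 237 237 238 238 238 237 236 234 232 231
 230 230 230 229 229 228 228 227 225 224 222 221 220 218 216 213 210 206
 207 215 226 231 233 233 233 233 233 233 233 233 233]
col 358 [179 183 186 188 191 192 192 193 192 192 192 192 192 192 192 192 193 197
 204 210 215 219 222 224 225 226 228 229 229 229 229 229 229 229 229 230
 230 230 231 231 232 232 232 231 231 232 232 233 233 232 231 229 228 227
 227 226 224 222 221 220 220 219 219 217 215 213 210 207 204 200 196 200
 217 234 241 242 243 243 243 243 243 243 243 243 243]
```

The bar knuckle's edges coincide with the fixed knuckles' edges (far about 149, near about 201). The gaps on both sides are even and there is no contact force. Handing in.

```bash
python3 -c "
from rig import order
print(order.sign_off())"
```

```text
the job is handed in; nothing more can be done
None
```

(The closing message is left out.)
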